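Clear the counter and raise the score display with its hold-to-run key

TASK

Bring up the score display that is sunk into the games-room counter. First slide the wooden chess box off the display's aluminium lid, without lifting it, until it lies wholly on the green felt pad; then take the red-headed key from the stand, push it fully home in the keyhole on top of the grey key switch (its pins are sticky: wiggle it if it stops), turn it a quarter clockwise to the stop and keep hold of it there until the display is right up. Finish still holding the key turned, as letting go lets the display sink, and leave the grey key, the chalk and the mug alone.

Things in the scene. Friction and masses are not known exactly. Their poses are not given: they have to be found in the camera images.
- game_box: Folded wooden chess box, checkered on top, 120 (its x) x 240 (its y) x 45 mm high, about 0.5 to 0.9 kg, loose, too wide to grasp; it starts on the display lid. Origin: centre of its underside, z up.
- box_corner0 (a point): Corner of the chess box's underside at its x = -60, y = -120 mm.
- box_corner1 (a point): Corner of the chess box's underside at its x = -60, y = +120 mm.
- box_corner2 (a point): Corner of the chess box's underside at its x = +60, y = -120 mm.
- box_corner3 (a point): Corner of the chess box's underside at its x = +60, y = +120 mm.
- felt_pad: Green felt pad, 190 (its x) x 310 (its y) mm, let in flush with the counter and edged in pale wood; the chess box belongs on it. It lies on the far (+x) side of the display, turned the same way. Origin: its centre, on the counter (z = 0). Fixed.
- display_unit: Aluminium frame of the pop-up display, 70 (its x) x 330 (its y) mm, flush with the counter. Origin: its centre, on the counter. Fixed.
- display (a joint): Height (m) of the pop-up display, a 22 mm thin, 290 mm long panel under a 40 mm wide aluminium lid in the middle of the frame, along the frame's y: 0 sunk with its lid flush, 0.15 right up. It rises with the turn of the key (right up at the quarter turn) and sinks again as the key springs back.
- key_switch: Grey hold-to-run key switch, a box 84 x 84 mm and 60 mm high, screwed to the counter, with a 48 mm square steel plate 5 mm thick on top (plate top 65 mm above the counter). Origin: centre of its underside, z up. The keyhole slot in the plate is 16 mm long along its x and 6 mm wide along its y.
- keyhole (a point): Centre of the keyhole on top of the switch's steel plate, 65 mm above the counter, axes as the switch's. The key goes straight down; fully home its origin is 25 mm below this point and the underside of its head meets the plate. Two sprung, sticky pins, 15 and 20 mm below this point, stop it on the way: a push of 5 to 20 N with small rocking (about 1 mm or 0.1 rad) gets past.
- cylinder (a joint): Lock cylinder under the plate: 0 as found (keyway along the switch's x), 1.571 rad at the stop, a quarter turn clockwise seen from above. A spring turns it back when let go (up to 0.1 N m). It turns only with the key within 3 mm of home; once turned, the plate traps the key. The blade has about 0.15 rad of play, so the key is turned that much farther.
- red_key: Key with a red plastic head, 50 g, standing blade down in one slot of the stand. Origin: the tip of its blade, z up. Blade 14 mm wide (its x), 4 mm thick (its y), 16 mm long with a rounded nose; then a round neck 4 mm thick to 25 mm; then the head, 34 mm wide (x), 12 mm thick (y), from 25 to 63 mm above the origin: pinch it across the 12 mm. The same either way round (half turn about z).
- grey_key: Key of the same shape with a grey head, in the other slot of the stand, not needed. Origin: the tip of its blade.
- key_stand: Pale wooden key stand, 56 (its x) x 130 (its y) x 40 mm high, fixed. Origin: centre of its underside. Two slots at its y = -32 and +32 mm, 17 mm long along its y, 7 mm wide, 30 mm deep; the keys' heads rest on its top (a key's origin 15 mm above the counter, its x along the stand's y).
- chalk: Blue cue chalk cube, 23 mm, 20 g, loose, to be left alone. Origin: centre of its underside.
- mug: White mug, 80 mm across, 92 mm high, handle on its +y side, loose, to be left alone. Origin: centre of its underside.

How it is judged:
By the outcome, as a careful person would: the job done as asked, in the order asked, and still so for the second after the job is handed in, while the arm keeps its last pose, push and grip.
It also fails if it takes over 72 s, if anything falls off the work surface, if the arm or the gripper's body presses on something with over 40 N, if the wrist force passes 120 N, or if a joint passes its speed limit or range.

ROBOT

A 6-joint arm with a two-finger parallel gripper is mounted at the origin on the work surface. World frame = base frame: x ahead of the robot, y to its left, z up, the work surface at z = 0. Lengths are in m, angles in rad, forces in N, time in s.
With the tool pointing down it reaches from about 0.35 to 0.8 m from the base axis. Payload 7.3 kg.
Tool frame: the origin (TCP) lies on the centre line of the jaws, within the pads' length; the fingertips stand 25 mm ahead of it and the grasp point (between the pads) lies 6 mm ahead of it; z points along the fingers, y is the line along which they close (so a half turn about z gives the same grasp; the last joint's range is limited). The gripper opens to 85 mm and grips with 20 to 120 N. Pads are 22 mm wide; open, the fingers measure 114 mm over their backs; the gripper's body (76 mm by 85 mm) begins 54 mm behind the grasp point. The pads swing forward as they close: fully open they stand 13 mm farther back than shut.
Start: joints at [-1.265, 0.342, 1.524, -0, 1.275, -0.146], TCP at [0.229, -0.472, 0.256] pointing down, gripper open.
Joint ranges: [-2.53, 2.53], [-0.77, 2.02], [0.04, 2.7], [-1, 4.14], [0.28, 2.66], [-3.11, 3.11]. Speed limits (rad/s): [2.57, 2.57, 3.14, 3.14, 3.14, 3.14].

INTERFACE

Orientations are given as a unit quaternion [w, x, y, z].
In Python, from rig import robot gives the robot as it stands. The module is installed in compiled form; this text tells all that it offers.
- The arm moves only by the tool carry_out, never from a script. Its argument "series" is a list of rows, each a list of 6 numbers: the shift along the tool's x, y, z in m, then the turn, a rotation vector about the tool's x, y, z in degrees. In form: [[dx, dy, dz, wx, wy, wz], ...]. A call has 1 to 20 rows; each row shifts and turns the commanded pose from where the row before left it, along the tool's axes as they then stand; what a row does not reach is not made up. A row lasts 1/10 s, in which the tool goes at most 50 mm and 8.59 degrees, less where a joint would pass 70% of its speed; a pose out of reach is approached as far as the arm can. A call is refused whole if a number of a shift passes 0.05 or a number of a turn 8.59, either way. A call with a gripper value outside its range is refused whole. "gripper" is the finger opening in m, from 0 to 0.0854, set as the call begins (left out, the last holds). The fingers move at their own pace and stop on an object; "squeeze" is the grip in N (left out, the last holds). Time passes only in rows, so rows that do not move let the fingers close. It gives the time, the measured TCP pose, the force, the opening and the grip force at its end, in the units of the state.
- robot.state(): the state, without advancing time (a new reading comes with each control period).
- robot.capture(name): name is "side" or "top"; returns the picture (400x640x3 uint8, red, green, blue); there is no depth.
- robot.camera_info(name): a dict with "fov_y" (degrees; the focal length in pixels is half the picture's height over the tangent of half this angle, whatever the lens; pixels are square), "cx", "cy" (the principal point, pixels), "camera_from_world" (4x4, takes a point from world to camera coordinates). Camera axes: x right, y down, z forward; pixel columns grow to the right and rows downward; lengths in m; the calibration is good to about 2 mm. A picture is of the moment at which its call begins. camera_info takes no time and is no camera call.
- robot.sign_off(): hands the job in; it is judged then, once.
The state is a dict: "clock": time; "joint_pos": joint angles; "joint_velocities": joint speeds; "effort": joint torques, N m; "position": TCP position; "tcp_rot": TCP orientation; "ft_force": force on the tool from outside, world axes, zero at the start; "wrist_torque": the same for the moment, N m; "width": opening from 0.0 (shut) to 1.0 (fully open); "grip_force": force on a finger pad.
Only numpy, scipy, OpenCV 4.12 (cv2) and the standard library are available. Lean on these libraries where they do the work, as an engineer would, in place of code of your own. Each camera call takes 0.05 s, during which the arm holds its last target. There are 200 camera calls.

## Working session

There is one attempt and no reset: what is moved stays moved. The work goes in short steps, Python scripts to look and compute and a tool call to move; the robot and the scene stay as the last step left them, time stands still between calls to the robot, and variables do not carry over. Pictures are saved under pics/ and viewed, at most 10 in all, crops included, and the job is handed in when it is done.

Besides the shell and the picture viewer there is one more tool, called by a JSON object that holds its "name" and its "arguments". carry_out: Moves the arm, as the interface text tells. Its arguments: {"type":"object","properties":{"series":{"type":"array","items":{"type":"array","items":{"type":"number"}}},"gripper":{"type":"number"},"squeeze":{"type":"number"}},"required":["series"]}

```bash
mkdir -p pics; python3 - <<'E'
from rig import robot
import cv2
for n in("top","side"):
    i=robot.camera_info(n); print(n,i)
    cv2.imwrite(f"pics/{n}0.png",robot.capture(n)[:,:,::-1])
print(robot.state())
E
```

```text
top {'fov_y': 45.194118246961835, 'cx': 318.9212571665638, 'cy': 205.40927590379175, 'camera_from_world': array([[ 0.00807066, -0.999615  , -0.02654633, -0.02496742],
       [-0.98051394, -0.00269992, -0.19643095,  0.55804133],
       [ 0.19628366,  0.02761437, -0.98015824,  1.34831333],
       [ 0.        ,  0.        ,  0.        ,  1.        ]])}
side {'fov_y': 54.056637193495774, 'cx': 313.5438703684097, 'cy': 200.62891965527317, 'camera_from_world': array([[ 0.82478034, -0.56531804, -0.01236542, -0.46289592],
       [-0.44906583, -0.6415697 , -0.62187475,  0.26083341],
       [ 0.34362374,  0.51846296, -0.78301909,  0.74660541],
       [ 0.        ,  0.        ,  0.        ,  1.        ]])}
{'clock': 0.1, 'joint_pos': array([-1.26502287e+00,  3.42621393e-01,  1.52488884e+00,  9.57831998e-06,
        1.27540480e+00, -1.46041257e-01]), 'joint_velocities': array([-0.00126337, -0.00128861, -0.00328237,  0.00121117,  0.00209219,
       -0.00117874]), 'effort': array([ 1.08249027e-03, -4.34450591e+01, -2.46491271e+01, -1.21561825e-04,
        4.75198729e-03, -4.41888020e-06]), 'position': array([ 0.22912282, -0.47201866,  0.25572326]), 'tcp_rot': array([-6.59447128e-04,  9.74591368e-01,  2.23989348e-01, -4.81842807e-05]), 'ft_force': array([-0.28115965,  0.56251539,  0.64072607]), 'wrist_torque': array([ 0.00903121,  0.03311371, -0.02312269]), 'grip_force': 0.0, 'width': 0.9997023854259244}
```

View pics/top0.png

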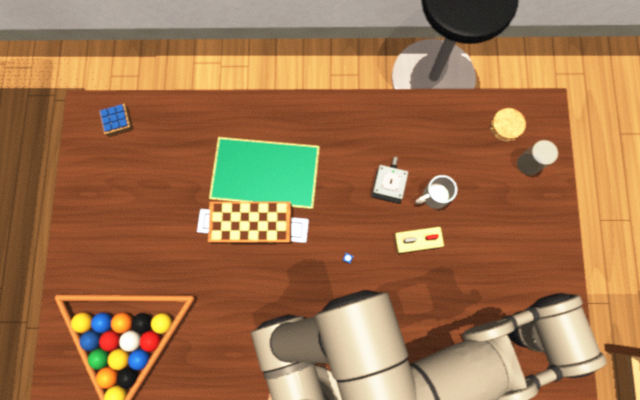

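View pics/side0.png

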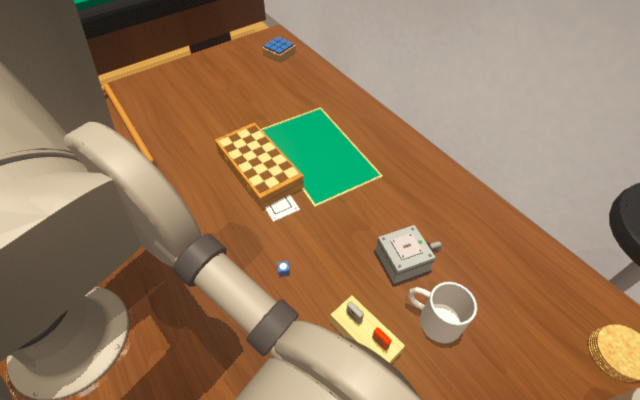

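The top view shows the box at about (250,222), felt at (265,172), switch at (391,183), stand at (420,240) with the red key at its right slot, chalk at (348,258) and mug at (440,190). I'll enlarge to read the points.

```bash
python3 - <<'E'
import cv2
im=cv2.imread("pics/top0.png")
for nm,(x,y,w,h,s) in dict(tl=(190,130,140,120,5),tr=(335,150,130,110,6)).items():
    c=cv2.resize(im[y:y+h,x:x+w],None,fx=s,fy=s,interpolation=cv2.INTER_CUBIC)
    for k in range(0,w,10): cv2.putText(c,str(x+k),(k*s,8),0,.3,(255,255,255),1); c[:12,k*s]=255; c[::4,k*s]=(255,255,0)
    for k in range(0,h,10): cv2.putText(c,str(y+k),(0,k*s),0,.3,(255,255,255),1); c[k*s,::4]=(255,255,0)
    c=c[:600,:800]; cv2.imwrite(f"pics/{nm}.png",c)
E
```

```text
(no output)
```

View pics/tl.png

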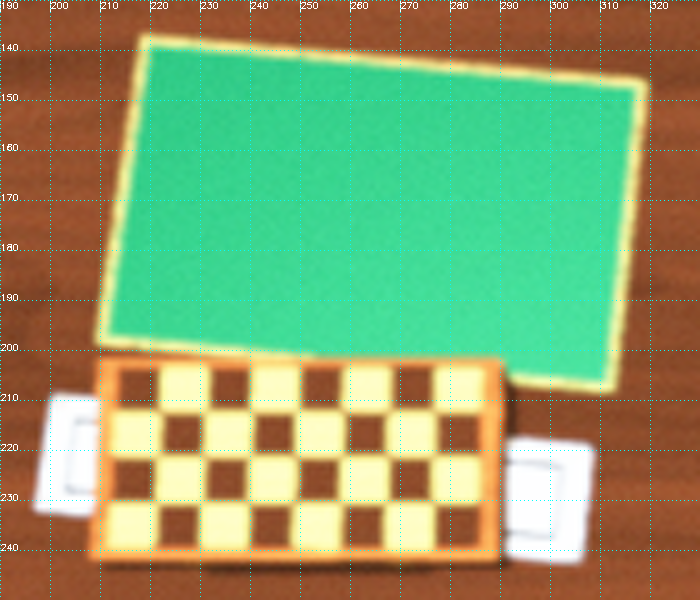

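View pics/tr.png

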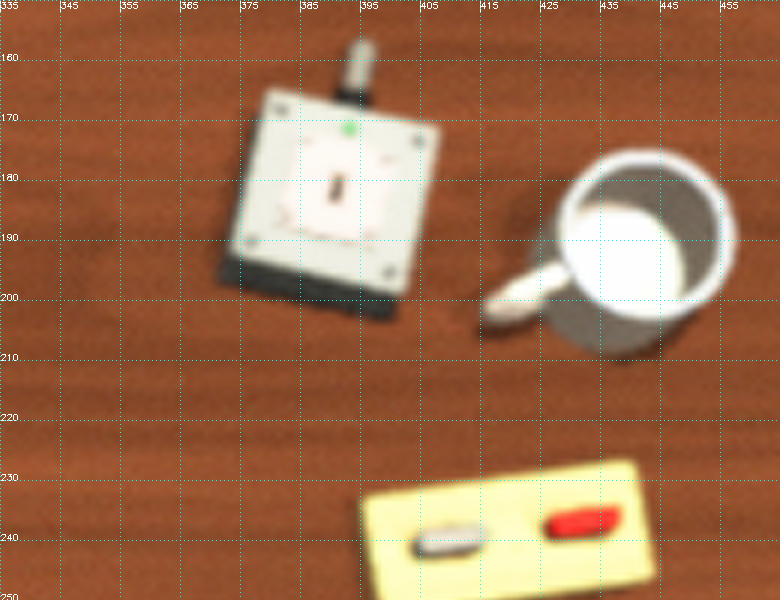

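```bash
cat > h.py <<'E'
import numpy as np
from rig import robot
def cam(n):
    i=robot.camera_info(n); f=200/np.tan(np.radians(i["fov_y"]/2)); return f,i["cx"],i["cy"],np.array(i["camera_from_world"])
def unproj(n,u,v,z):
    f,cx,cy,T=cam(n); R,t=T[:3,:3],T[:3,3]; c=-R.T@t
    d=R.T@np.array([(u-cx)/f,(v-cy)/f,1]); return c+d*(z-c[2])/d[2]
def proj(n,p):
    f,cx,cy,T=cam(n); q=T[:3,:3]@np.asarray(p)+T[:3,3]; return np.array([cx+f*q[0]/q[2],cy+f*q[1]/q[2]])
def rect(n,px,size,z):
    P=np.array([unproj(n,u-.4,v-.4,z)[:2] for u,v in px]); c=P.mean(0)
    L=[np.linalg.norm(P[(k+1)%len(P)]-P[k]) for k in range(len(P))]
    return P,c,L
E
python3 - <<'E'
from h import *
np.set_printoptions(precision=4,suppress=True)
D=dict(felt=([(218.4,137),(319.4,146),(313,208.4),(209,199)],0),
box=([(210,202),(290.6,201.6),(290,242.2),(208,241.8)],.045),
frame=([(200.4,208.6),(308.8,219.4),(306.4,242.4),(197,232)],0),
switch=([(379.7,164.7),(408.5,171.2),(403,199),(373.7,192)],.06),
stand=([(395.3,232.8),(440.7,226.7),(444.5,246.2)],.04))
for k,(px,z) in D.items():
    P,c,L=rect("top",px,0,z); print(k,P.tolist(),c,np.array(L)); 
    for e in range(len(P)): 
        d=P[(e+1)%len(P)]-P[e]; print("   ang",np.degrees(np.arctan2(d[1],d[0])).round(1),end="")
    print()
print("hole",unproj("top",390.7,181,.065)); print("red",unproj("top",432,237,.07),unproj("top",409.3,239.8,.07))
for n,p in(("tcp",robot.state()["position"]),): print(proj("top",p),proj("side",p))
for nm,u,v,z in(("hole",406,245,.065),):print("side",nm,unproj("side",u,v,z))
E
```

```text
felt [[0.7890359550921822, 0.2989444185328909], [0.7591827113753007, -0.01909293473636882], [0.5611159074910992, -0.0012545508070644293], [0.5895403626942008, 0.3180389162906772]] [0.6747 0.1492] [0.3194 0.1989 0.3206 0.2004]
   ang -95.4   ang 174.9   ang 84.9   ang -5.5
box [[0.5708004085342067, 0.3026545304909398], [0.572613132677019, 0.06325676288487768], [0.4522257347662254, 0.06261292339032953], [0.4522442273871495, 0.30223317558254376]] [0.512  0.1827] [0.2394 0.1204 0.2396 0.1186]
   ang -89.6   ang -179.7   ang 90.0   ang 0.2
frame [[0.559494867375717, 0.34287456454395515], [0.5272159862662759, 0.01108521878743697], [0.45736652798362054, 0.01741234130902558], [0.48736940424725417, 0.3491189367258126]] [0.5079 0.1801] [0.3334 0.0701 0.3331 0.0724]
   ang -95.6   ang 174.8   ang 84.8   ang -4.9
switch [[0.6813557131247843, -0.19927418552359855], [0.661573268414769, -0.28328410317312025], [0.578010506960716, -0.265027370341025], [0.5986993824473977, -0.18045500385842358]] [ 0.6299 -0.232 ] [0.0863 0.0855 0.0871 0.0848]
   ang -103.3   ang 167.7   ang 76.3   ang -12.8
stand [[0.48176442390013174, -0.2431097043667408], [0.5002139604249055, -0.374987092329399], [0.4434001984364061, -0.3835291784345669]] [ 0.4751 -0.3339] [0.1332 0.0575 0.1456]
   ang -82.0   ang -171.4   ang 74.7
hole [ 0.6294 -0.2311  0.065 ]
red [ 0.4648 -0.3436  0.07  ] [ 0.4565 -0.2793  0.07  ]
[506.9206 326.4054] [302.9884 511.6305]
side hole [ 0.6271 -0.2347  0.065 ]
```

Sizes agree with the data (felt 190x310 within a 5 mm edging, box 240x120, frame 333x71, switch 85, stand 133x57.5). I'll go over to the near side of the box.

{"name": "carry_out", "arguments": {"series": [[0,0,0,0,0,8.59],[0,0,0,0,0,8.59],[0,0,0,0,0,8.59],[0.042,0,0,0,0,0.1],[0.042,0,0,0,0,0],[0.042,0,0,0,0,0],[0.042,0,0,0,0,0],[0,-0.046,0,0,0,0],[0,-0.046,0,0,0,0],[0,-0.046,0,0,0,0],[0,-0.046,0,0,0,0],[0,-0.046,0,0,0,0],[0,-0.046,0,0,0,0],[0,-0.046,0,0,0,0],[0,-0.046,0,0,0,0],[0,-0.046,0,0,0,0],[0,-0.046,0,0,0,0],[0,-0.046,0,0,0,0],[0,-0.046,0,0,0,0],[0,-0.046,0,0,0,0]], "gripper": 0.0854}}

```text
clock: 2.1
position: [0.3965, 0.1276, 0.2562]
tcp_rot: [0.0, 1.0, 0.0, -0.0]
ft_force: [1.6, -0.8, -0.1]
width: 1.002
grip_force: 0.0
```

{"name": "carry_out", "arguments": {"series": [[0,-0.028,0,0,0,0],[0,-0.028,0,0,0,0],[0,0,0.045,0,0,0],[0,0,0.045,0,0,0],[0,0,0.045,0,0,0],[0,0,0.045,0,0,0],[0,0,0.02,0,0,0],[0,0,0.02,0,0,0],[0,0,0,0,0,0],[0,0,0,0,0,0]]}}

```text
clock: 3.1
position: [0.397, 0.1818, 0.0363]
tcp_rot: [0.0, 1.0, 0.0, -0.0]
ft_force: [-0.1, -0.1, -0.5]
width: 0.999
grip_force: 0.0
```

{"name": "carry_out", "arguments": {"series": [[0.014,0,0,0,0,0],[0.012,0,0,0,0,0],[0.008,0,0,0,0,0],[0.008,0,0,0,0,0],[0.01,0.0012,0,0,0,0.33],[0.01,0.0012,0,0,0,0.33],[0.01,0.0012,0,0,0,0.33],[0.01,0.0012,0,0,0,0.33],[0.01,0.0012,0,0,0,0.33],[0.01,0.0012,0,0,0,0.33],[0.01,0.0012,0,0,0,0.33],[0.01,0.0012,0,0,0,0.33],[0.01,0.0012,0,0,0,0.33],[0.01,0.0012,0,0,0,0.33],[0.01,0.0012,0,0,0,0.33],[0.01,0.0012,0,0,0,0.33],[0.01,0.0012,0,0,0,0.33],[0.01,0.0012,0,0,0,0.33],[0,0,0,0,0,0]]}}

```text
clock: 5.0
position: [0.5786, 0.1597, 0.0362]
tcp_rot: [0.0, 0.999, -0.04, -0.0]
ft_force: [0.3, -1.1, -0.0]
width: 0.997
grip_force: 0.0
```

```bash
python3 - <<'E'
from h import *
import cv2
im=robot.capture("side")[:,:,::-1]
cv2.imwrite("pics/s1.png",cv2.resize(im[80:280,180:440],None,fx=3,fy=3,interpolation=cv2.INTER_CUBIC))
E
```

```text
(no output)
```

View pics/s1.png

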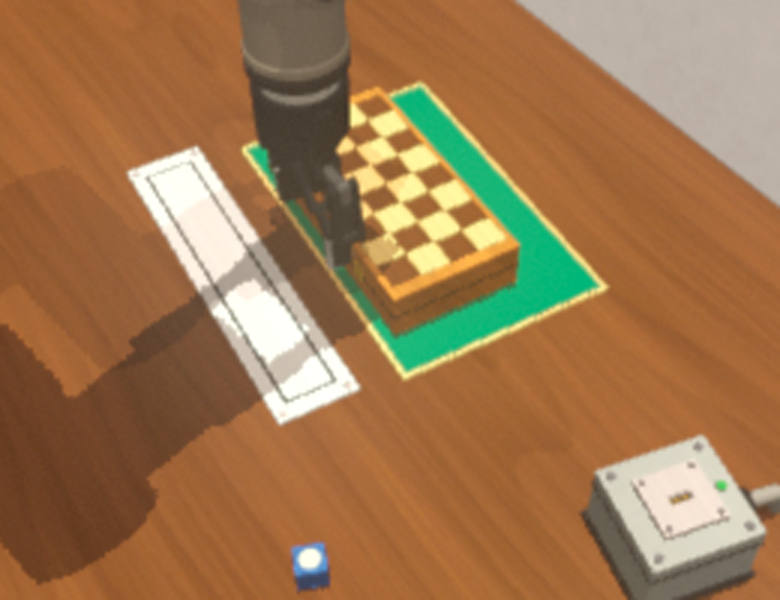

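The picture shows the box square to the pad, its near edge still within about 10 mm of the pad's near border (crop 390,330). I'll push it 26 mm more, then back off and rise.

{"name": "carry_out", "arguments": {"series": [[0.009,0.0012,0,0,0,0.3],[0.009,0.0012,0,0,0,0.3],[0.008,0.0012,0,0,0,0],[0,0,0,0,0,0],[-0.01,0,0,0,0,0],[-0.03,0,0,0,0,0],[-0.02,0,-0.03,0,0,0],[0,0,-0.045,0,0,0],[0,0,-0.045,0,0,8.59],[0,0,-0.045,0,0,8.59],[0,0,0,0,0,0]]}}

```text
clock: 6.15
position: [0.5472, 0.16, 0.2082]
tcp_rot: [-0.002, 0.981, -0.196, 0.007]
ft_force: [0.5, -0.5, -0.2]
width: 1.003
grip_force: 0.0
```

```bash
python3 - <<'E'
from h import *
import cv2
robot.capture("top")
im=robot.capture("side")[:,:,::-1]
cv2.imwrite("pics/s2.png",im)
a=cv2.resize(im[85:215,200:400],None,fx=4,fy=4,interpolation=cv2.INTER_CUBIC)
cv2.imwrite("pics/s2a.png",a)
E
```

```text
(no output)
```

View pics/s2a.png

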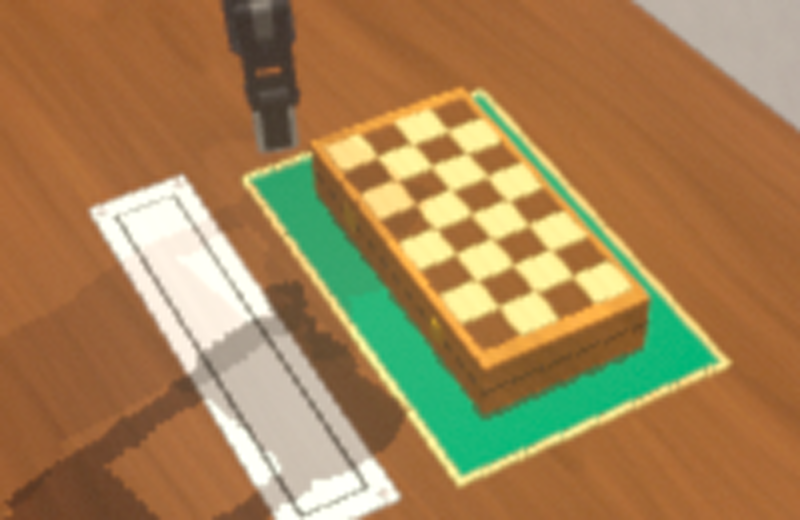

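The box lies on the pad with green showing on all sides visible. I'll check the margins in numbers and measure the stand and keys in the side view.

```bash
python3 - <<'E'
from h import *
import cv2
np.set_printoptions(precision=4,suppress=True)
g=lambda x,y,z:unproj("side",200+x/4-.4,85+y/4-.4,z)[:2]
B=np.array([g(*p,.045) for p in((313,145),(465,90),(648,297),(487,365))]); print("box",B.tolist(),B.mean(0))
F=np.array([g(*p,0) for p in((245,180),(480,92),(728,362),(462,485))]); print("felt",F.tolist(),F.mean(0))
a=np.radians(-5.2);R=np.array([[np.cos(a),np.sin(a)],[-np.sin(a),np.cos(a)]]);print((B-F.mean(0))@R.T)
s=cv2.imread("pics/side0.png")
x,y=325,215
c=cv2.resize(s[y:y+150,x:x+125],None,fx=4,fy=4,interpolation=cv2.INTER_CUBIC)
t=cv2.imread("pics/top0.png");t=cv2.resize(t[222:258,388:450],None,fx=4,fy=4,interpolation=cv2.INTER_CUBIC)
o=np.zeros((600,800,3),np.uint8);o[:,:500]=c;o[:144,510:758]=t
cv2.imwrite("pics/st.png",o)
E
```

```text
box [[0.6246574427640261, 0.2626115377009913], [0.7420164774829556, 0.2513581362703321], [0.7197397930266676, 0.020131254450853286], [0.6058023956171434, 0.031082279361597687]] [0.6731 0.1413]
felt [[0.5905049498626032, 0.3062028548822907], [0.7820847965051754, 0.2903535241469344], [0.755927272106411, -0.021546073077401084], [0.5616314493170811, -0.005997546999693626]] [0.6725 0.1423]
[[-0.0586  0.1155]
 [ 0.0593  0.115 ]
 [ 0.0581 -0.1173]
 [-0.0564 -0.1168]]
```

View pics/st.png

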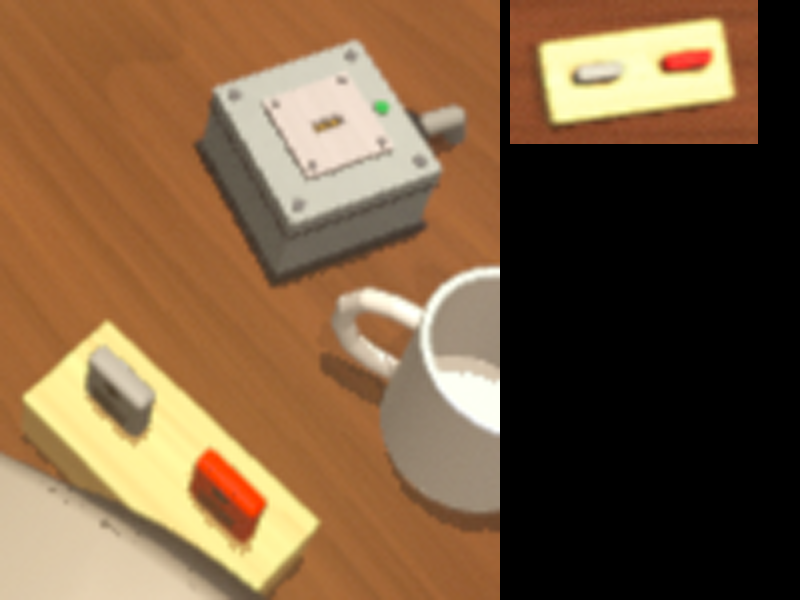

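The crop shows the slot at (328,124), plate corners (263,100),(343,75),(393,148),(311,178), stand top corners (108,321),(25,397),(320,522),(262,590), and the red head's top centre at about (231,479).

```bash
python3 - <<'E'
from h import *
np.set_printoptions(precision=4,suppress=True)
s=lambda x,y,z:unproj("side",325+x/4-.4,215+y/4-.4,z)[:2]
t=lambda x,y,z:unproj("top",388+(x-510)/4-.4,222+y/4-.4,z)[:2]
def show(n,P):
    P=np.array(P); d=np.roll(P,-1,0)-P; print(n,P.mean(0),np.linalg.norm(d,axis=1),np.degrees(np.arctan2(d[:,1],d[:,0])).round(1))
show("stand side",[s(*p,.04) for p in((25,397),(108,321),(320,522),(262,590))])
show("stand top",[t(*p,.04) for p in((540,45),(720,20),(735,97),(553,124))])
show("plate side",[s(*p,.065) for p in((263,100),(343,75),(393,148),(311,178))])
show("switch side",[s(*p,.06) for p in((213,88),(360,42),(440,173),(293,227))])
print("slot side",s(328,124,.065),"red side",s(231,479,.078),"red top",t(687,59,.074))
st=robot.state(); print(st["position"],st["tcp_rot"])
E
```

```text
stand side [ 0.4648 -0.317 ] [0.0555 0.1295 0.0408 0.1317] [   8.3  -81.9 -169.7  104.5]
stand top [ 0.4615 -0.3131] [0.1321 0.0567 0.1327 0.0579] [ -81.8 -171.4   98.7    8. ]
plate side [ 0.6266 -0.2364] [0.0454 0.0472 0.0462 0.0489] [ -15.3 -101.9  166.8   77.2]
switch side [ 0.6267 -0.2367] [0.0849 0.0835 0.082  0.0859] [ -15.1 -105.7  166.6   76.4]
slot side [ 0.6271 -0.2364] red side [ 0.4652 -0.3482] red top [ 0.4661 -0.3424]
[0.5445 0.1595 0.2023] [-0.0004  0.9811 -0.1936  0.0015]
```

{"name": "carry_out", "arguments": {"series": [[0.0108,0.0451,0,0,0,0],[0.0108,0.0451,0,0,0,0],[0.0108,0.0451,0,0,0,0],[0.0108,0.0451,0,0,0,0],[0.0108,0.0451,0,0,0,0],[0.0108,0.0451,0,0,0,0],[0.0108,0.0451,0,0,0,0],[0.0108,0.0451,0,0,0,0],[0.0108,0.0451,0,0,0,0],[0.0108,0.0451,0,0,0,0],[0.0108,0.0451,0,0,0,0],[0,0,0,0,0,-8.59],[0,0,0,0,0,-8.59],[0,0,0,0,0,-8.59],[0,0,0,0,0,-8.59],[0,0,0,0,0,-8.59],[0,0,0,0,0,-8.59],[0,0,0,0,0,-8.59],[0,0,0,0,0,-8.59],[0,0,0,0,0,-8.59]], "gripper": 0.05}}

```text
clock: 8.25
position: [0.4643, -0.3439, 0.199]
tcp_rot: [-0.002, 0.886, 0.464, -0.001]
ft_force: [-0.3, -0.2, -0.5]
width: 0.586
grip_force: 0.0
```

{"name": "carry_out", "arguments": {"series": [[0,0,0,0,0,-8.59],[0,0,0,0,0,-8.59],[0,0,0,0,0,-8.59],[0,0,0,0,0,-8.59],[0,0,0,0,0,-8.59],[0,0,0,0,0,0],[0,0,0,0,0,0],[0,0,0,0,0,0]]}}

```text
clock: 9.05
position: [0.4648, -0.3443, 0.2005]
tcp_rot: [-0.001, 0.658, 0.753, 0.0]
ft_force: [-0.1, 0.5, -0.2]
width: 0.584
grip_force: 0.0
```

```bash
python3 - <<'E'
from h import *
np.set_printoptions(precision=4,suppress=True)
st=robot.state(); q=st["tcp_rot"]; print(st["position"],q,st["joint_pos"]); h=2*np.arctan2(q[2],q[1]); print(np.degrees(h))
d=np.array([.466,-.345])-st["position"][:2]; print(d@[np.cos(h),np.sin(h)],d@[np.sin(h),-np.cos(h)])
E
```

```text
[ 0.4648 -0.3443  0.2005] [-0.0006  0.6579  0.7531  0.    ] [-0.77    0.4872  1.4553 -0.0001  1.2003 -0.9047]
97.722078024018
-0.0008326203488493725 0.0010703220148198696
```

{"name": "carry_out", "arguments": {"series": [[-0.001,0.001,0.04,0,0,-0.3],[0,0,0.04,0,0,0],[0,0,0.03,0,0,0],[0,0,0.0115,0,0,0],[0,0,0.01,0,0,0],[0,0,0,0,0,0],[0,0,0,0,0,0]]}}

```text
clock: 9.75
position: [0.4668, -0.346, 0.0711]
tcp_rot: [0.001, 0.655, 0.756, -0.0]
ft_force: [0.4, 0.2, 0.7]
width: 0.585
grip_force: 0.0
```

{"name": "carry_out", "arguments": {"series": [[0,0,0,0,0,0],[0,0,0,0,0,0],[0,0,0,0,0,0],[0,0,0,0,0,0],[0,0,0,0,0,0],[0,0,0,0,0,0],[0,0,0,0,0,0],[0,0,0,0,0,0]], "gripper": 0.0, "squeeze": 60}}

```text
clock: 10.55
position: [0.4666, -0.3457, 0.0708]
tcp_rot: [0.001, 0.655, 0.756, -0.0]
ft_force: [-0.4, -0.3, 7.1]
width: 0.127
grip_force: 58.9
```

Grasped (10.9 mm opening). Lift, carry and align over the switch.

{"name": "carry_out", "arguments": {"series": [[0,0,-0.01,0,0,0],[0,0,-0.02,0,0,0],[0,0,-0.03,0,0,0],[0,0,-0.044,0,0,0],[0.0176,0.0351,0,0,0,0],[0.0176,0.0351,0,0,0,0],[0.0176,0.0351,0,0,0,0],[0.0176,0.0351,0,0,0,0],[0.0176,0.0351,0,0,0,0],[0,0,0,0,0,-8.56],[0,0,0,0,0,-8.56],[0,0,0,0,0,-8.56],[0,0,0,0,0,-8.56],[0,0,0,0,0,-8.56],[0,0,0,0,0,-8.56],[0,0,0,0,0,-8.56],[0,0,0,0,0,-8.56],[0,0,0.02,0,0,0],[0,0,0,0,0,0],[0,0,0,0,0,0]]}}

```text
clock: 12.55
position: [0.6271, -0.2332, 0.1538]
tcp_rot: [-0.001, 0.116, 0.993, 0.0]
ft_force: [-0.1, 0.4, -0.2]
width: 0.128
grip_force: 58.5
```

```bash
python3 - <<'E'
from h import *
import cv2
np.set_printoptions(precision=4,suppress=True)
st=robot.state(); q=st["tcp_rot"]; print(st["position"],q,np.degrees(2*np.arctan2(q[2],q[1])),st["width"],st["joint_pos"])
p=st["position"]
for n in("top","side"): print(n,proj(n,p-[0,0,.0558]),proj(n,p))
s=robot.capture("side")[:,:,::-1];t=robot.capture("top")[:,:,::-1]
cv2.imwrite("pics/s3.png",s);cv2.imwrite("pics/t3.png",t)
x,y=365,195
o=np.zeros((480,800,3),np.uint8);o[:,:480]=cv2.resize(s[y:y+80,x:x+80],None,fx=6,fy=6,interpolation=cv2.INTER_CUBIC)
o[:300,490:790]=cv2.resize(t[150:210,360:420],None,fx=5,fy=5,interpolation=cv2.INTER_CUBIC)
cv2.imwrite("pics/k.png",o)
E
```

```text
[ 0.6271 -0.2332  0.1538] [-0.0006  0.1164  0.9932  0.0002] 166.62786432144017 0.12844238734508773 [-0.4704  0.6913  1.2198 -0.0001  1.2316 -1.8078]
top [392.8407 178.9103] [395.3754 173.7996]
side [408.3904 235.4218] [413.7647 218.6561]
```

View pics/k.png

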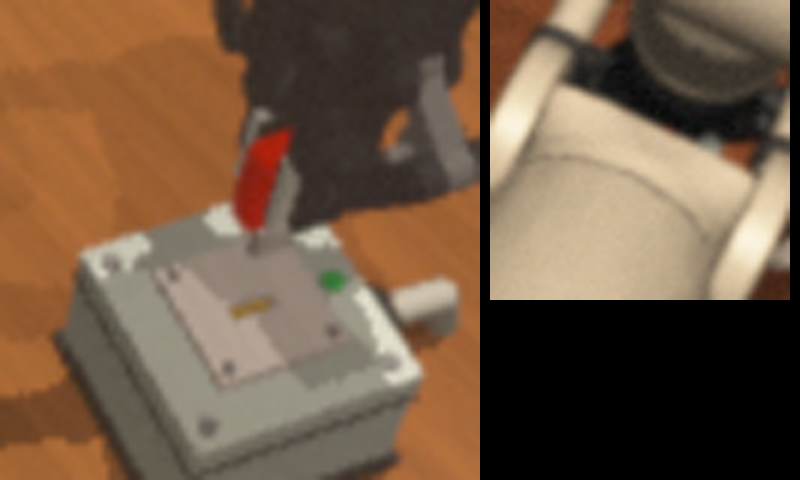

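The side crop shows the key's red head from (290,128) to (250,230), its neck near (253,240), and the slot centred at (251,307); top view is blocked by the arm. I'll overlay the predicted key to find the side camera's bias.

```bash
python3 - <<'E'
from h import *
import cv2
st=robot.state(); p=st["position"]-[0,0,.0558]; a=np.radians(166.6)
X=np.array([np.cos(a),np.sin(a),0]);Y=np.array([np.sin(a),-np.cos(a),0]);Z=np.array([0,0,1])
s=cv2.imread("pics/s3.png");S=10;x0,y0=375,200
c=cv2.resize(s[y0:y0+60,x0:x0+70],None,fx=S,fy=S,interpolation=cv2.INTER_CUBIC)
raw=c.copy()
pt=lambda x,y,z:tuple(int(v) for v in ((proj("side",p+X*x*1e-3+Y*y*1e-3+Z*z*1e-3)-[x0,y0]+.5)*S))
def box(hx,hy,z0,z1,col):
    q=[[pt(sx*hx,sy*hy,z) for sx,sy in((1,1),(1,-1),(-1,-1),(-1,1))] for z in(z0,z1)]
    for i in range(4):
        for k in(0,1): cv2.line(c,q[k][i],q[k][(i+1)%4],col,1)
        cv2.line(c,q[0][i],q[1][i],col,1)
box(17,6,25,63,(0,255,0));box(7,2,0,16,(255,255,0))
cv2.imwrite("pics/ov.png",c)
E
```

```text
(no output)
```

View pics/ov.png

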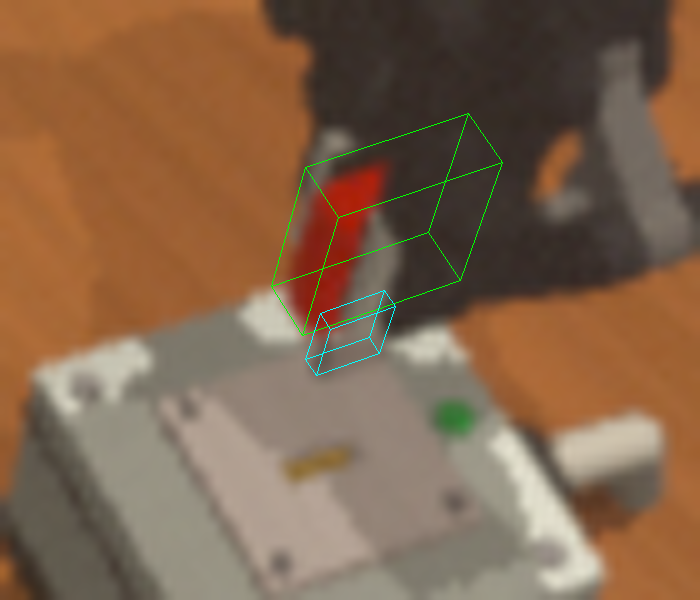

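The overlay (predicted green head) sits about 2 px left of the red seen. I'll read the red and neck pixels as numbers.

```bash
python3 - <<'E'
from h import *
import cv2
s=cv2.imread("pics/s3.png").astype(int)
print("     "+" ".join(f"{x:7d}" for x in range(401,418)))
for y in range(213,242): print(y," ".join("%d/%d"%(s[y,x,2],s[y,x,1]) +("*" if s[y,x,2]>2.2*s[y,x,1] else "") for x in range(401,418)))
E
```

```text
401     402     403     404     405     406     407     408     409     410     411     412     413     414     415     416     417
213 157/95 157/94 158/96 156/94 150/91 90/65 100/91 116/107 99/89 66/57 57/47 57/47 56/44 55/43 54/45 54/44 57/46
214 156/95 155/93 157/97 155/95 135/84 90/72 111/102 136/126 120/110 84/74 64/52 59/50 54/46 53/43 52/43 55/45 54/46
215 154/94 156/96 156/95 153/94 109/74 96/85 110/101 98/88 82/72 65/56 56/46 60/45 61/44 58/46 55/45 54/44 56/45
216 153/94 156/95 156/96 150/92 99/68 99/88 107/98 71/61 63/47 69/45 80/40 99/39* 92/40* 63/43 53/40 54/46 56/46
217 151/93 153/92 153/94 136/84 89/69 106/96 102/86 85/53 104/41* 126/38* 151/35* 156/33* 101/40* 61/44 53/42 57/47 57/47
218 151/92 153/93 150/91 131/82 89/71 112/93 124/65 153/42* 161/36* 163/32* 169/34* 163/35* 93/41* 57/42 53/44 54/44 55/43
219 153/93 151/93 150/93 132/83 105/81 127/68 154/43* 168/33* 171/32* 171/33* 171/35* 148/37* 82/41 55/44 55/43 53/44 56/47
220 156/95 153/94 151/92 143/89 121/84 131/51* 155/36* 166/33* 174/36* 172/32* 169/37* 131/51* 74/47 58/48 58/48 55/44 54/45
221 157/96 156/96
[... 2062 characters left out ...]

237 146/130 146/130 145/130 146/131 144/128 126/111 116/103 128/113 135/119 142/125 145/129 146/129 145/130 137/126 129/123 128/125 128/124
238 147/131 146/129 145/129 147/130 147/130 143/128 140/126 144/128 147/130 147/132 148/130 149/132 147/130 145/131 134/125 128/122 127/122
239 147/131 146/130 145/128 145/130 145/129 147/131 146/129 145/129 147/130 148/133 149/133 148/131 148/132 147/130 138/126 129/123 126/121
240 148/132 147/131 146/131 146/130 146/130 146/130 145/130 146/130 146/130 149/133 149/133 150/132 149/131 148/131 146/130 139/128 126/122
241 149/133 148/132 147/131 146/130 145/130 146/131 147/131 146/129 146/131 148/131 150/134 150/132 149/134 149/132 148/131 144/129 128/122
```

{"name": "carry_out", "arguments": {"series": [[0.0009,-0.0014,0.015,0,0,0],[0,0,0.014,0,0,0],[0,0,0,0,0,0],[0,0,0,0,0,0]]}}

```text
clock: 13.05
position: [0.6262, -0.2344, 0.1247]
tcp_rot: [-0.0, 0.116, 0.993, 0.0]
ft_force: [0.4, -0.8, -0.2]
width: 0.13
grip_force: 58.5
```

```bash
python3 - <<'E'
from h import *
import cv2
st=robot.state(); print(st["position"],st["tcp_rot"],st["ft_force"])
s=robot.capture("side")[:,:,::-1].copy(); cv2.imwrite("pics/s4.png",s); s=s.astype(int)
p=st["position"]-[0,0,.0558]; a=np.radians(166.6)
X=np.array([np.cos(a),np.sin(a),0])
for m in(-7,0,7): print(m,proj("side",p+X*m*1e-3),proj("side",[*(p+X*m*1e-3)[:2],.065]))
print("     "+" ".join(f"{x:7d}" for x in range(398,416)))
for y in range(234,252): print(y," ".join("%d/%d"%(s[y,x,2],s[y,x,0]) +("*" if s[y,x,2]>2.2*s[y,x,1] else "") for x in range(398,416)))
E
```

```text
[ 0.62616683 -0.23442082  0.12473092] [-2.65572059e-04  1.16215014e-01  9.93224041e-01  5.99943989e-05] [ 0.43790557 -0.77807458 -0.2462172 ]
-7 [408.97577089 243.00901954] [408.62843973 244.05591165]
0 [405.90003332 244.09557316] [405.56403635 245.14021617]
7 [402.81254704 245.1862772 ] [402.48797328 246.22864633]
         398     399     400     401     402     403     404     405     406     407     408     409     410     411     412     413     414     415
234 126/107 125/107 129/112 144/122 131/60 129/20* 131/16* 137/18* 141/20* 139/24* 93/54 110/89 115/93 113/91 65/51 55/39 55/39 52/39
235 124/107 124/107 127/108 126/90 128/40* 130/22* 137/21* 141/19* 147/17* 128/36* 102/73 113/92 119/97 109/89 67/51 53/37 55/39 55/42
236 127/108 127/109 133/108 128/67 128/26* 134/22* 140/18* 147/18* 148/23* 111/49 110/85 120/98 121/99 104/84 66/49 54/39 56/39 54/42
237 136/112 144/118 142/113 133/64 131/19* 136/19* 143/20* 147/15* 145/21* 107/54 113/90 120/99 120/98 84/68 57/43 55/40 56/43 56/42
238 143/116 148/120 146/113 131/55 133/23* 138/20* 145/21* 149/22* 131/32* 107/72 117/94 124/100 1
[... 1166 characters left out ...]
2 149/118 144/91 137/63 137/71 136/82 133/96 142/109 144/111 146/116 146/117 147/119 148/120 148/119 150/123
248 176/145 175/144 172/142 172/141 174/143 169/135 144/101 146/110 147/115 146/117 146/118 145/116 147/118 148/119 146/118 147/118 147/118 150/122
249 177/146 176/145 176/145 178/147 178/146 175/143 155/123 152/122 153/125 147/118 147/118 147/118 146/118 149/119 146/118 147/119 147/119 149/120
250 178/146 177/146 176/145 178/146 178/147 177/145 173/142 173/142 172/140 153/124 147/118 148/119 147/118 148/119 148/119 148/120 147/118 147/117
251 175/144 177/145 177/145 177/146 178/147 178/146 178/147 177/146 177/146 157/128 149/121 146/118 147/118 146/116 148/120 148/120 147/118 145/116
```

The blade appears right over the slot in x and y after allowing for the remaining 4 mm drop. Lower gently.

{"name": "carry_out", "arguments": {"series": [[0,0,0.002,0,0,0],[0,0,0.002,0,0,0],[0,0,0.001,0,0,0],[0,0,0.001,0,0,0],[0,0,0,0,0,0]]}}

```text
clock: 13.6
position: [0.6265, -0.2341, 0.1191]
tcp_rot: [0.0, 0.116, 0.993, 0.0]
ft_force: [-0.4, 1.6, 1.3]
width: 0.132
grip_force: 58.8
```

{"name": "carry_out", "arguments": {"series": [[0,0,0.001,0,0,0],[0,0,0.001,0,0,0],[0,0,0.001,0,0,0],[0,0,0,0,0,0]]}}

```text
clock: 14.0
position: [0.6266, -0.2341, 0.1159]
tcp_rot: [0.0, 0.116, 0.993, 0.0]
ft_force: [3.3, 3.7, 2.7]
width: 0.13
grip_force: 58.9
```

The key is entering, with some side load. I'll ease it and continue.

{"name": "carry_out", "arguments": {"series": [[-0.0003,0.0005,0,0,0,0],[0,0,0.0015,0,0,0],[0,0,0.0015,0,0,0],[0,0,0.0015,0,0,0],[0,0,0.0015,0,0,0],[0,0,0,0,0,0]]}}

```text
clock: 14.6
position: [0.6269, -0.2339, 0.1097]
tcp_rot: [0.0, 0.116, 0.993, 0.0]
ft_force: [3.6, 3.6, 2.9]
width: 0.131
grip_force: 58.9
```

```bash
python3 -c "
from rig import robot
s=robot.state();print(s['position'],s['ft_force'],s['wrist_torque'])"
```

```text
[ 0.62685057 -0.23392994  0.10966502] [3.57780893 3.57978846 2.86588578] [ 0.71938327 -0.6404624  -0.03030184]
```

{"name": "carry_out", "arguments": {"series": [[-0.0003,0.0005,0,0,0,0],[-0.0003,0.0003,0,0,0,0],[0,0,0.0015,0,0,0],[0,0,0.0015,0,0,0],[0,0,0.0015,0,0,0],[0,0,0.001,0,0,0],[0,0,0,0,0,0]]}}

```text
clock: 15.3
position: [0.6272, -0.2338, 0.1044]
tcp_rot: [-0.0, 0.116, 0.993, -0.0]
ft_force: [1.6, 0.3, 3.9]
width: 0.133
grip_force: 59.1
```

{"name": "carry_out", "arguments": {"series": [[-0.0004,0.0002,0.001,0,0,0],[0,0,0.001,0,0,0],[0,0,0.001,0,0,0],[0,0,0.001,0,0,0],[0,0,0,0,0,0]]}}

```text
clock: 15.8
position: [0.6281, -0.2338, 0.1014]
tcp_rot: [0.001, 0.116, 0.993, -0.001]
ft_force: [0.0, 0.1, 5.9]
width: 0.135
grip_force: 59.7
```

{"name": "carry_out", "arguments": {"series": [[0,0,0.001,0,0,0],[0.001,0,0.001,0,0,0],[-0.002,0,0,0,0,0],[0.002,0,0,0,0,0],[-0.002,0,0,0,0,0],[0.001,0,0,0,0,4],[0,0,0,0,0,-8],[0,0,0,0,0,8],[0,0,0,0,0,-4],[0,0,0,0,0,0]]}}

```text
clock: 16.8
position: [0.6275, -0.2332, 0.0975]
tcp_rot: [-0.001, 0.116, 0.993, 0.0]
ft_force: [0.1, -1.0, 0.1]
width: 0.127
grip_force: 58.6
```

{"name": "carry_out", "arguments": {"series": [[0,0,0.001,0,0,0],[0,0,0.001,0,0,0],[0,0,0.001,0,0,0],[0,0,0.001,0,0,0],[0,0,0,0,0,0]]}}

```text
clock: 17.3
position: [0.6277, -0.2334, 0.0958]
tcp_rot: [0.0, 0.116, 0.993, -0.0]
ft_force: [-3.2, 1.9, 10.2]
width: 0.129
grip_force: 60.3
```

{"name": "carry_out", "arguments": {"series": [[0.001,0,0.0005,0,0,0],[-0.002,0,0,0,0,0],[0.002,0,0,0,0,0],[-0.001,0,0,0,0,5],[0,0,0,0,0,-10],[0,0,0,0,0,5],[0,0,0,0,0,0]]}}

```text
out of range
```

{"name": "carry_out", "arguments": {"series": [[0.001,0,0.0005,0,0,0],[-0.002,0,0,0,0,0],[0.002,0,0,0,0,0],[-0.001,0,0,0,0,4],[0,0,0,0,0,-8],[0,0,0,0,0,4],[0,0,0,0,0,0]]}}

```text
clock: 18.0
position: [0.6284, -0.2336, 0.0958]
tcp_rot: [0.001, 0.117, 0.993, -0.0]
ft_force: [-2.6, 0.4, 11.1]
width: 0.133
grip_force: 60.3
```

Fully home at z = 0.0958 (25 mm deep, firm under 11 N). Ease the push and turn clockwise.

{"name": "carry_out", "arguments": {"series": [[0,0,-0.001,0,0,0],[0,0,0,0,0,4],[0,0,0,0,0,4],[0,0,0,0,0,4],[0,0,0,0,0,4],[0,0,0,0,0,4],[0,0,0,0,0,4],[0,0,0,0,0,4],[0,0,0,0,0,4],[0,0,0,0,0,0]], "squeeze": 80}}

```text
clock: 19.0
position: [0.6287, -0.2332, 0.0959]
tcp_rot: [0.001, 0.386, 0.922, 0.0]
ft_force: [1.1, 1.8, 5.7]
width: 0.126
grip_force: 78.4
```

```bash
python3 -c "
from rig import robot
s=robot.state();print(s['position'],s['ft_force'],s['wrist_torque'])"
```

```text
[ 0.62865436 -0.23323396  0.09589327] [1.10717474 1.83104583 5.72549434] [ 0.23873859 -0.1394321  -0.00843914]
```

{"name": "carry_out", "arguments": {"series": [[0,0,0,0,0,4],[0,0,0,0,0,4],[0,0,0,0,0,4],[0,0,0,0,0,4],[0,0,0,0,0,4],[0,0,0,0,0,4],[0,0,0,0,0,4],[0,0,0,0,0,4],[0,0,0,0,0,4],[0,0,0,0,0,4],[0,0,0,0,0,4],[0,0,0,0,0,4],[0,0,0,0,0,4],[0,0,0,0,0,4],[0,0,0,0,0,4],[0,0,0,0,0,4],[0,0,0,0,0,2],[0,0,0,0,0,0],[0,0,0,0,0,0]]}}

```text
clock: 20.9
position: [0.6288, -0.2332, 0.0959]
tcp_rot: [0.001, 0.826, 0.564, 0.001]
ft_force: [0.7, 2.1, 5.9]
width: 0.131
grip_force: 78.3
```

```bash
python3 -c "
from rig import robot
import numpy as np
s=robot.state();q=s['tcp_rot'];print(s['position'],s['ft_force'],s['wrist_torque'],np.degrees(2*np.arctan2(q[2],q[1])),s['joint_pos'])"
```

```text
[ 0.62879456 -0.23322864  0.0958983 ] [0.69508429 2.09174576 5.86684803] [ 0.22096201 -0.24171443  0.05947993] 68.64617477203204 [-4.69594871e-01  7.50109530e-01  1.27648861e+00  6.31069863e-04
  1.11219814e+00 -9.71788905e-02]
```

{"name": "carry_out", "arguments": {"series": [[0,0,0,0,0,2],[0,0,0,0,0,2],[0,0,0,0,0,2],[0,0,0,0,0,0],[0,0,0,0,0,0],[0,0,0,0,0,0]]}}

```text
clock: 21.5
position: [0.6289, -0.2332, 0.0959]
tcp_rot: [0.001, 0.854, 0.52, 0.001]
ft_force: [2.0, 1.8, 5.7]
width: 0.132
grip_force: 78.4
```

```bash
python3 - <<'E'
from rig import robot
import numpy as np, cv2
s=robot.state();q=s['tcp_rot'];print(s['position'],s['ft_force'],s['wrist_torque'],np.degrees(2*np.arctan2(q[2],q[1])))
cv2.imwrite("pics/f.png",robot.capture("side")[:,:,::-1])
E
```

```text
[ 0.62887138 -0.23324557  0.09590522] [2.00711201 1.76318822 5.66726618] [ 0.20841038 -0.27119626  0.33788224] 62.69180556842773
```

View pics/f.png

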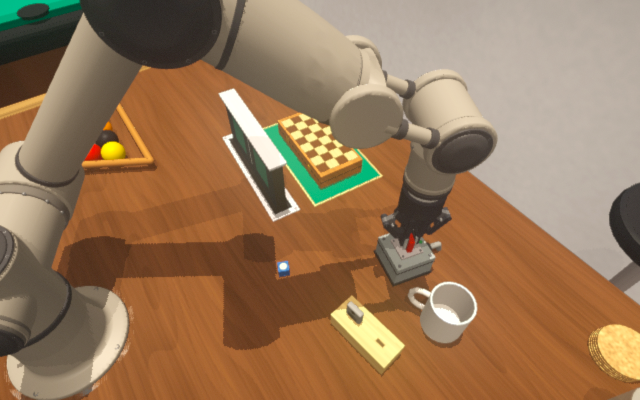

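The display panel stands up (lid from (228,95) to (285,163)), the box is on the felt, and the grey key, chalk and mug are undisturbed. The torque has jumped to 0.34 N m, so the key is at its stop. A brief hold will show whether it stays there.

{"name": "carry_out", "arguments": {"series": [[0,0,0,0,0,0],[0,0,0,0,0,0],[0,0,0,0,0,0],[0,0,0,0,0,0],[0,0,0,0,0,0],[0,0,0,0,0,0],[0,0,0,0,0,0],[0,0,0,0,0,0],[0,0,0,0,0,0],[0,0,0,0,0,0]]}}

```text
clock: 22.55
position: [0.6289, -0.2332, 0.0959]
tcp_rot: [0.001, 0.854, 0.52, 0.001]
ft_force: [1.4, 1.6, 5.4]
width: 0.129
grip_force: 78.4
```

```bash
python3 - <<'E'
from h import *
import cv2
s=robot.state();print(s['ft_force'],s['wrist_torque'],s['width'])
a=robot.capture("side")[:,:,::-1].astype(int);b=cv2.imread("pics/f.png").astype(int)
print(abs(a-b)[80:230,200:400].max())
u=np.radians(84.8)
for z in(.13,.14,.15): print(z,proj("side",np.array([.5079,.178,z])-.145*np.array([np.cos(u),np.sin(u),0])))
print(robot.sign_off())
E
```

```text
[1.40250847 1.58298639 5.42520692] [ 0.20660209 -0.31835474  0.34325005] 0.12885407608381766
20
0.13 [278.01147951 170.60114   ]
0.14 [277.61519328 167.35866041]
0.15 [277.21130708 164.05399665]
the job is handed in; nothing more can be done
None
```

The job is handed in at about 22.6 s of the 72 s allowed: the chess box lies wholly on the felt, and the arm is still holding the red key home and turned to its stop with the display up, its lid at about the full 0.15 m height in the side view.

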